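Set up the brew stand: tray flush, dripper arm locked at its height mark

ROBOT

A 6-joint arm with a two-finger parallel gripper is mounted at the origin on the work surface. World frame = base frame: x ahead of the robot, y to its left, z up, the work surface at z = 0. Lengths are in m, angles in rad, forces in N, time in s.
With the tool pointing down it reaches from about 0.35 to 0.775 m from the base axis. Payload 7.3 kg.
Tool frame: the origin (TCP) lies on the centre line of the jaws, within the pads' length; the fingertips stand 17 mm ahead of it and the grasp point (between the pads) lies 2 mm behind it (robot.tip_extent is the distance from the TCP to the fingertips, in m); z points along the fingers, y is the line along which they close (so a half turn about z gives the same grasp; the last joint's range is limited). The gripper opens to 92 mm and grips with 3 to 60 N. Pads are 19 mm wide; open, the fingers measure 130 mm over their backs; the gripper's body (75 mm by 190 mm) begins 47 mm behind the grasp point.
Start: joints at [1.183, 0.342, 1.524, -0, 1.275, -0.146], TCP at [0.126, 0.51, 0.244] pointing down, gripper open.
Joint ranges: [-2.53, 2.53], [-0.77, 2.02], [0.04, 2.7], [-1, 4.14], [0.28, 2.66], [-3.11, 3.11]. Speed limits (rad/s): [2.57, 2.57, 3.14, 3.14, 3.14, 3.14].

INTERFACE

Orientations are given as [roll, pitch, yaw] about the fixed x, y, z axes, in that order (R = Rz(yaw) Ry(pitch) Rx(roll)).
In Python, from cell import robot gives the robot as it stands.
- The arm moves only by the tool step_arm, never from a script. Its argument "motion" is a list of rows, each a list of 2 entries, a list of its own where there are three numbers: the shift along the tool's x, y, z in units of 60 mm (1.0 is 60 mm), then the turn about the tool's z in rad. In form: [[[x, y, z], spin], ...]. A call has 1 to 10 rows; each row is the pose to reach, as a shift and turn from the pose commanded when the call began, along the tool's axes at that moment; what a row does not reach only later rows make up. A row lasts 1/8 s, in which the tool goes at most 62.5 mm and 10.7 degrees, less where a joint would pass 70% of its speed; a pose out of reach is approached as far as the arm can. A call with a gripper value outside its range is refused whole. "hand" is the closure in counts, from 0 (fully open) to 255 (shut), set as the call begins (left out, the last holds). The fingers move at their own pace and stop on an object; "squeeze" is the grip in N (left out, the last holds). Time passes only in rows, so rows that repeat a pose let the fingers close. It gives the time, the measured TCP pose, the force, the opening and the grip force at its end, in the units of the state.
- robot.observe(): the state, without advancing time (a new reading comes with each control period).
- robot.read_camera(name): name is "scene" or "side" or "wrist"; returns a dict with "pixels" (384x512x3 uint8, red, green, blue), "intrinsics" (3x3 intrinsics, pixels), "xyz" and "rotation" of the camera in the world; the wrist camera has in their place "T_tool_cam" (4x4, takes a point from camera to tool coordinates, whose origin is the TCP and whose axes are the flange's). Camera axes: x right, y up, looking along -z (the intrinsics and any distortion apply to the point x, -y, -z); pixel columns grow to the right and rows downward; lengths in m; the calibration is good to about 2 mm. The wrist camera is an equidistant fisheye: a pixel r from the principal point sees the ray r / f radians off the axis. A picture is of the moment at which its call begins: read the wrist's pose just before it. There is no depth.
- robot.hand_in(): hands the job in; it is judged then, once.
The state is a dict: "time": time; "qpos": joint angles; "qvel": joint speeds; "joint_efforts": joint torques, N m; "tool_pos": TCP position; "tool_rot": TCP orientation; "contact_force": force on the tool from outside, world axes, zero at the start; "torque": the same for the moment, N m; "opening": finger opening in m; "grip_force": force on a finger pad.
Only numpy, scipy, OpenCV 4.12 (cv2) and the standard library are available. Lean on these libraries where they do the work, as an engineer would, in place of code of your own. Each camera call takes 0.05 s, during which the arm holds its last target. There are 200 camera calls.

TASK

Push the loose drip tray flush and square against the foot of the brew stand so that no gap is left. Then raise the dripper arm by its cam lever until the top edge of its collar is level with the red band on the post and, holding it there, swing the lever fully closed without letting go. Finish while still holding the arm at the band by its closed lever; leave the cups, the cezve and the canister where they stand.

Things in the scene. Friction and masses are not known exactly. Their poses are not given: they have to be found in the camera images.
- brew_stand: pour-over brew stand, fixed to the counter: bamboo foot 100 mm long (its own x) x 120 mm wide (y) x 26 mm high, and an upright steel post, 14 mm diameter, top 274 mm above the counter. Origin on the post's axis at counter level; z up; x points level from the post to the side where the dripper and drip tray belong; y level, to the left of x.
- foot_face (a point): centre of the foot's flat upright face (120 mm wide, 26 mm high) that the drip tray belongs against: 40 mm from the post's axis along the stand's x, 13 mm above the counter; axes as brew_stand, x points out of the face towards the tray.
- tray_inner_face (a point): loose stainless drip tray, 190 mm long x 120 mm wide x 26 mm high, about 0.45 kg, flat on the counter a few centimetres off the foot and a little askew: centre of its inner end face (the one that belongs against the foot), 13 mm above the counter. x along the tray's length to its outer end, z up. A bar grate lies 4 mm below the 4 mm rims.
- tray_outer_face (a point): centre of the drip tray's outer end face, 190 mm along the tray's x from the inner face, 13 mm above the counter, same axes; this upright wall (120 mm wide, 26 mm high) can be pushed.
- brew_arm: sliding dripper arm (0.42 kg): aluminium collar (29 mm diameter, 30 mm high) on the post, bar along the stand's x, white cone 108 mm across, its axis 118 mm from the post. Origin: centre of the collar's top edge; axes as brew_stand. With the lever open it slides freely (1 N friction) and drops onto the dark stop ring, where it starts (origin 135 mm up); rises up to 125 mm. Lift it by its lever.
- height_mark: painted red band 6 mm tall round the post, the length mark: origin at its mid-height on the post's axis. The arm is at the mark when the brew_arm origin is at this height. It is paint only and does not stop the collar.
- cam_lever (a joint): angle (rad) of the arm's cam lever, which swings level about an upright pin behind the collar: 0 = fully closed at its stop, lever along the stand's +y; grows anticlockwise from above as it opens, to 1.6 (at 1.57: along the stand's -x). Starts 1.1 to 1.4 and stays where left. Below about 0.7 the cam presses on the post and clamps the arm: up to about 5 N at the grip, easing just before the stop.
- lever_pin (a point): the lever's upright pin, the centre of its swing, at the lever's mid-height: 18.5 mm behind the post's axis (along the stand's -x) and 15 mm below the brew_arm origin; rides with the arm.
- lever_grip (a point): where to pinch the cam lever from above, fingers across it: centre of its black paddle with orange end (10 mm thick, 24 mm high, from 26 to 100 mm from the pin), 70 mm along the lever from the pin, at mid-height. Its y points along the lever to the free end; the paddle's mid-plane lies 4 mm beside the pin, on the side towards which the lever opens.
- cup_a: bystander, cobalt blue cup, 72 mm across, 62 mm high, handle on its +y side; origin at the centre of its underside.
- cup_b: bystander, the second cobalt blue cup, same size.
- cezve_center (a point): bystander, stainless cezve (coffee pot 78 mm across, 80 mm high) with a long wooden handle that reaches 145 mm from its axis along its -x, up to 107 mm high; point on its axis 40 mm above the counter.
- canister_center (a point): bystander, closed pale plastic canister 94 mm across and 159 mm high; point on its axis 70 mm above the counter.
Things that resemble listed ones, but are neither listed nor needed, are in the scene too. Of the things that look like the part that bears tray_inner_face, the largest one is meant.

How it is judged:
On the way, in this order (a step that is already met when the one before it is completed fails the run):
1. the drip tray stands flush and square against the foot, the lever still open (x of tray_inner_face in the frame of foot_face below 0.003 m and angle between the x axis of tray_inner_face and the x axis of foot_face, either way round below 0.035 rad and value of joint cam_lever above 0.7 rad), for 0.2 s.
2. the gripper holds the arm with its collar's top edge at the red band, the lever still open (z of brew_arm in the frame of height_mark between -0.006 and 0.006 m and value of joint cam_lever above 0.7 rad and contact force between the fingers and brew_arm above 2 N), for 0.2 s.
3. the lever is fully closed with the arm held at the band (z of brew_arm in the frame of height_mark between -0.006 and 0.006 m and value of joint cam_lever below 0.1 rad and contact force between the fingers and brew_arm above 2 N), for 0.2 s.
At the end, for the whole second after the job is handed in: Collar top within 6 mm of the red band's middle, cam lever within 0.1 rad of closed, fingers still gripping the lever (over 2 N), arm at rest; tray flat on the counter against the foot: gap under 3 mm, square within 0.035 rad, at most 25 mm off centre (all of step 3 and linear speed of brew_arm below 0.02 m/s and x of tray_inner_face in the frame of foot_face between -0.003 and 0.003 m and y of tray_inner_face in the frame of foot_face between -0.025 and 0.025 m and z of tray_inner_face in the frame of foot_face below 0.004 m and angle between the x axis of tray_inner_face and the x axis of foot_face, either way round below 0.035 rad); the arm keeps its last pose, push and grip.
It fails at once if the lever is swung to while the arm is off the red band (value of joint cam_lever below 0.55 rad and (z of brew_arm in the frame of height_mark below -0.01 m or z of brew_arm in the frame of height_mark above 0.01 m)).
It fails at once if the arm is let go once its lever is being closed (value of joint cam_lever below 0.55 rad and contact force between the fingers and brew_arm below 0.3 N).
It fails at once if a cup, the cezve or the canister is pushed away or tipped (distance of any of cup_a, cup_b, cezve_center, canister_center from where it was at the start of the episode above 0.02 m or angle between any of cup_a, cup_b, cezve_center, canister_center's own z axis and vertical above 0.4 rad).
It also fails if it takes over 54 s, if anything falls off the work surface, if the arm or the gripper's body presses on something with over 40 N, if the wrist force passes 120 N, or if a joint passes its speed limit or range.

## Working session

There is one attempt and no reset: what is moved stays moved. The work goes in short steps, Python scripts to look and compute and a tool call to move; the robot and the scene stay as the last step left them, time stands still between calls to the robot, and variables do not carry over. Pictures are saved under pics/ and viewed, at most 10 in all, crops included, and the job is handed in when it is done.

Besides the shell and the picture viewer there is one more tool, called after "Emit:" as name([rows], argument=value, ...), one row to a line, values as JSON. step_arm: Moves the arm, as the interface text tells. Its arguments: {"type":"object","properties":{"motion":{"type":"array"},"hand":{"type":"number"},"squeeze":{"type":"number"}},"required":["motion"]}

```bash
mkdir -p pics; ls; cat > h.py <<'E'
import numpy as np, cv2, json
from cell import robot
from scipy.spatial.transform import Rotation as R
def snap(name,save=None):
    s=robot.observe(); c=robot.read_camera(name)
    c={k:(np.array(v) if k!='name' else v) for k,v in c.items()}
    if name=='wrist':
        Rt=R.from_euler('xyz',s['tool_rot']).as_matrix(); T=c['T_tool_cam']
        c['xyz']=Rt@T[:3,3]+np.array(s['tool_pos']); c['rotation']=Rt@T[:3,:3]
    c['fish']=name=='wrist'
    if save:
        cv2.imwrite(f'pics/{save}.png',c['pixels'][:,:,::-1]); np.savez(f'pics/{save}.npz',**c)
    return c
def load(save): return dict(np.load(f'pics/{save}.npz'))
def ray(c,u,v):
    K=c['intrinsics']; x=(u-K[0,2])/K[0,0]; y=(v-K[1,2])/K[1,1]
    if c['fish']:
        r=np.hypot(x,y); d=np.array([np.sin(r)*x/(r+1e-12),-np.sin(r)*y/(r+1e-12),-np.cos(r)])
    else: d=np.array([x,-y,-1.])
    Rm=c['rotation']
    if Rm.shape!=(3,3): Rm=R.from_euler('xyz',Rm).as_matrix()
    d=Rm@d; return c['xyz'],d/np.linalg.norm(d)
def onz(c,u,v,z):
    o,d=ray(c,u,v); return o+d*(z-o[2])/d[2]
def tri(obs):
    A=0;b=0
    for c,u,v in obs:
        o,d=ray(c,u,v); P=np.eye(3)-np.outer(d,d); A=A+P; b=b+P@o
    p=np.linalg.solve(A,b); return p,[np.linalg.norm(np.cross(p-ray(c,u,v)[0],ray(c,u,v)[1])) for c,u,v in obs]
def proj(c,p):
    Rm=c['rotation']; q=Rm.T@(np.array(p)-c['xyz']); q=np.array([q[0],-q[1],-q[2]]); K=c['intrinsics']
    if c['fish']:
        r=np.hypot(q[0],q[1]); t=np.arctan2(r,q[2]); q=np.array([q[0]/r*t,q[1]/r*t,1])
    else: q=q/q[2]
    return K[0,0]*q[0]+K[0,2],K[1,1]*q[1]+K[1,2]
E
python3 - <<'E'
from h import *
a=snap('scene','scene0');b=snap('side','side0');w=snap('wrist','wrist0')
for c in(a,b,w): print(c['xyz'],c['rotation'],c['intrinsics'])
print(robot.observe())
im=np.hstack([cv2.imread(f'pics/{n}.png') for n in('scene0','side0')])
E
```

```text
pics
[0.91514259 0.38483519 0.65262607] [ 0.90391622 -0.00497785  2.54689223] [[351.06252594   0.         261.03412618]
 [  0.         351.06252594 184.05395715]
 [  0.           0.           1.        ]]
[ 0.51116993 -0.80831225  0.81458205] [ 0.81304288 -0.01637379 -0.03081519] [[355.69560547   0.         259.62497085]
 [  0.         355.69560547 193.65377677]
 [  0.           0.           1.        ]]
[0.06039943 0.52679858 0.3845341 ] [[ 2.39481653e-01 -9.39235788e-01 -2.45936317e-01]
 [ 9.70900556e-01  2.31461130e-01  6.14642560e-02]
 [-8.04731150e-04 -2.53499268e-01  9.67335244e-01]] [[297.31863964   0.         259.49279818]
 [  0.         297.31863964 193.43423383]
 [  0.           0.           1.        ]]
{'time': 0.15, 'qpos': array([ 1.18299998e+00,  3.42578721e-01,  1.52477075e+00, -5.91346048e-06,
        1.27540134e+00, -1.46013878e-01]), 'qvel': array([-2.65235104e-05, -2.40143715e-03, -3.78490955e-03, -7.93055432e-04,
       -1.45979578e-03, -2.23828162e-04]), 'joint_efforts': array([ 1.56690392e-03, -4.31465542e+01, -2.44354928e+01,  7.18053128e-02,
        5.37900149e-02, -9.39577103e-05]), 'tool_pos': array([0.12558496, 0.50947573, 0.24320564]), 'tool_rot': array([-3.14044600e+00, -1.62911745e-04,  2.89981181e+00]), 'contact_force': array([ 0.04809572, -0.02557626, -0.43755066]), 'torque': array([-0.07477367,  0.01077866,  0.01170553]), 'grip_force': 0.0, 'opening': 0.09192081890633946}
```

View pics/scene0.png

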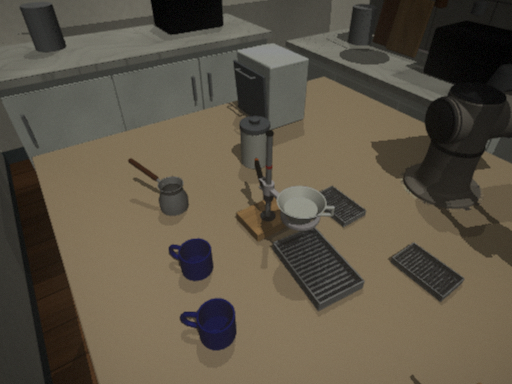

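View pics/side0.png

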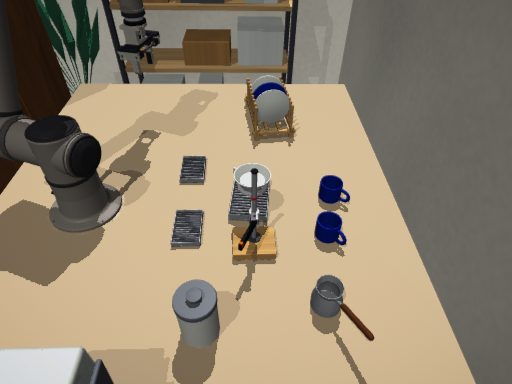

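The tray is the largest of three grates: scene (316,265) and side (249,200). The decoys are at scene (340,205) and (425,270), side (193,169) and (187,228). The stand is at scene (268,215) and side (254,240), with its lever running down-left in the side view. Next is a close crop from both views.

```bash
python3 - <<'E'
from h import *
a=cv2.imread('pics/scene0.png')[120:310,225:365]; b=cv2.imread('pics/side0.png')[155:270,215:290]
A=cv2.resize(a,None,fx=3,fy=3,interpolation=cv2.INTER_CUBIC);B=cv2.resize(b,None,fx=5,fy=5,interpolation=cv2.INTER_CUBIC)
H=max(A.shape[0],B.shape[0]); P=lambda i:np.vstack([i,np.zeros((H-i.shape[0],i.shape[1],3),np.uint8)])
im=np.hstack([P(A),P(B)]); im=np.clip(255*(im/255.)**0.6,0,255).astype(np.uint8); print(im.shape); cv2.imwrite('pics/crop0.png',im)
E
```

```text
(575, 795, 3)
```

View pics/crop0.png

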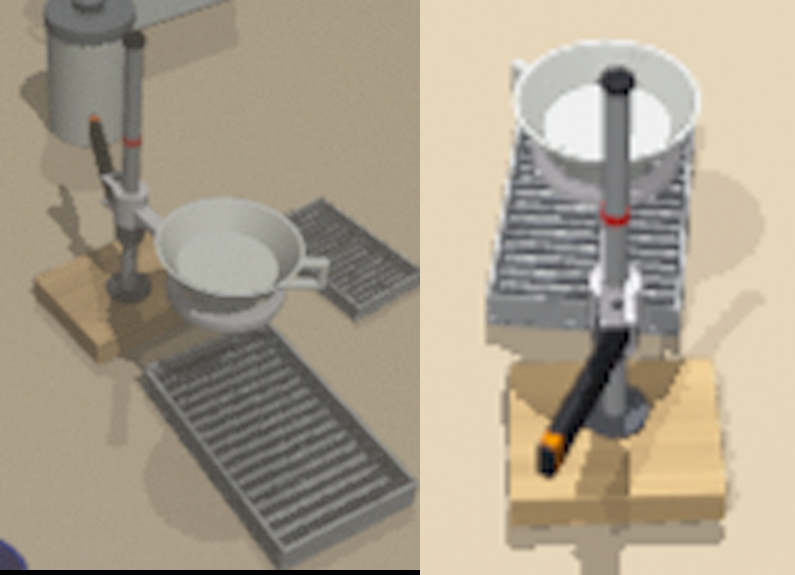

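```bash
cat >> h.py <<'E'
def S(X,Y): return (215+(X-420+.5)/5-.5,155+(Y+.5)/5-.5)
def C(X,Y): return (225+(X+.5)/3-.5,120+(Y+.5)/3-.5)
E
sed -i "s/    K=c\['intrinsics'\]; x=/    if c['rotation'].shape!=(3,3): c['rotation']=R.from_euler('xyz',c['rotation']).as_matrix()\n    K=c['intrinsics']; x=/" h.py
python3 - <<'E'
from h import *
np.set_printoptions(precision=4,suppress=True)
a=load('scene0');b=load('side0')
print('axes',a['rotation'][:3])
for n,s,c in [('band',(615,217),(132,142)),('posttop',(617,76),(133,38)),('levertip',(548,462),(95,118)),('footL',(511,497),(36,285)),('footN',(724,495),(102,348)),('trayinnerR',(680,306),(148,368))]:
    print(n,*tri([(b,*S(*s)),(a,*C(*c))]))
for n,p in [('foot far L',(513,362)),('footfarR',(712,362)),('nearL',(511,497)),('nearR',(724,495)),('trayL',(490,298)),('trayR',(680,306))]: print('S',n,onz(b,*S(*p),.026))
for n,p in [('foot L',(36,285)),('footN',(102,348)),('tray in',(148,368)),('trayoutA',(285,555)),('trayoutB',(413,487))]: print('C',n,onz(a,*C(*p),.026))
# red band by colour
for n,c in(('scene',a),('side',b)):
    i=c['pixels'].astype(int); m=(i[:,:,0]>1.7*i[:,:,1])&(i[:,:,0]>1.7*i[:,:,2])&(i[:,:,0]>60)
    k,l,st,ce=cv2.connectedComponentsWithStats(m.astype(np.uint8)); print(n,[(st[j],ce[j]) for j in range(1,k) if st[j][4]>3])
E
```

```text
axes [ 0.9039 -0.005   2.5469]
band [ 0.5263 -0.1542  0.1801] [np.float64(7.3536577327173175e-06), np.float64(7.353657732844847e-06)]
posttop [ 0.5273 -0.1536  0.2727] [np.float64(0.0005789243062134884), np.float64(0.0005789243062137081)]
levertip [ 0.4896 -0.2662  0.1244] [np.float64(0.0025030244696975057), np.float64(0.0025030244696975295)]
footL [ 0.5205 -0.2214  0.003 ] [np.float64(0.055467198224627416), np.float64(0.0554671982246273)]
footN [ 0.5735 -0.1596 -0.0342] [np.float64(0.019970526730759157), np.float64(0.019970526730759185)]
trayinnerR [ 0.567  -0.0711  0.0242] [np.float64(0.0011846356129683897), np.float64(0.0011846356129684272)]
S foot far L [ 0.4679 -0.1166  0.026 ]
S footfarR [ 0.5847 -0.1186  0.026 ]
S nearL [ 0.4691 -0.2143  0.026 ]
S nearR [ 0.5856 -0.2151  0.026 ]
S trayL [ 0.4528 -0.065   0.026 ]
S trayR [ 0.5679 -0.0734  0.026 ]
C foot L [ 0.5912 -0.2015  0.026 ]
C footN [ 0.585  -0.1079  0.026 ]
C tray in [ 0.5667 -0.0696  0.026 ]
C trayoutA [0.5882 0.1174 0.026 ]
C trayoutB [0.4761 0.1272 0.026 ]
scene [(array([255, 159,   3,   2,   4], dtype=int32), array([255.75, 159.25])), (array([266, 166,   6,   3,  12], dtype=int32), array([268.5   , 167.1667]))]
side [(array([251, 196,   6,   5,  16], dtype=int32), array([253.8125, 198.3125])), (array([239, 241,   5,   5,  16], dtype=int32), array([241.  , 242.75])), (array([341, 304,  33,  35, 164], dtype=int32), array([357.2195, 321.2256]))]
```

The chosen tray is the 120 mm wide one beside the stand, and its corners triangulate at the rim height. I'll now check the cone handle's clearance and work out the first move.

```bash
cat >> h.py <<'E'
def plan(targets):
    "targets: (x,y,z,yaw) -> rows from the present measured pose (tool down)"
    s=robot.observe(); Rt=R.from_euler('xyz',s['tool_rot']).as_matrix(); p=s['tool_pos']; y0=s['tool_rot'][2]
    for t in targets:
        d=Rt.T@(np.array(t[:3])-p)/.06; sp=-((t[3]-y0+np.pi)%(2*np.pi)-np.pi); print(np.round(d,3).tolist(),round(sp,3))
E
python3 - <<'E'
from h import *
a=load('scene0');b=load('side0')
for z in(.1,.12,.15,.17): print(z,onz(a,*C(327,270),z),onz(b,*S(515,68),z), 'cone rim R',onz(b,*S(698,105),z),'L',onz(b,*S(516,105),z))
print(tri([(a,*C(327,270)),(b,*S(515,68))]))
plan([(.53,.18,.20,np.pi/2-.01),(.53,.18,.025,np.pi/2-.01)])
im=b['pixels'][0:100,90:200,::-1]; 
E
```

```text
0.1 [ 0.43271686 -0.02108251  0.1       ] [0.46757192 0.06425601 0.1       ] cone rim R [0.58133804 0.02702031 0.1       ] L [0.4689868  0.02832973 0.1       ]
0.12 [ 0.45017625 -0.00639201  0.12      ] [0.46879216 0.03983423 0.12      ] cone rim R [0.57937415 0.0036407  0.12      ] L [0.47016743 0.00491347 0.12      ]
0.15 [0.47636534 0.01564374 0.15      ] [0.47062252 0.00320156 0.15      ] cone rim R [ 0.57642831 -0.03142872  0.15      ] L [ 0.47193839 -0.03021092  0.15      ]
0.17 [0.49382473 0.03033424 0.17      ] [ 0.47184275 -0.02122022  0.17      ] cone rim R [ 0.57446442 -0.05480833  0.17      ] L [ 0.47311903 -0.05362718  0.17      ]
(array([0.47042731, 0.01088988, 0.14352852]), [np.float64(0.00023591848362279036), np.float64(0.00023591848362286438)])
[-7.859, -3.717, 0.723] 1.339
[-7.86, -3.714, 3.64] 1.339
```

Emit:
step_arm([
  [[-7.86,-3.72,0.72],1.34],
  [[-7.86,-3.72,0.72],1.34],
  [[-7.86,-3.72,0.72],1.34],
  [[-7.86,-3.72,0.72],1.34],
  [[-7.86,-3.72,0.72],1.34],
  [[-7.86,-3.72,0.72],1.34],
  [[-7.86,-3.72,0.72],1.34],
  [[-7.86,-3.72,0.72],1.34],
  [[-7.86,-3.72,0.72],1.34],
  [[-7.86,-3.72,0.72],1.34],
], hand=90)

```text
time: 1.4
tool_pos: [0.5305, 0.1792, 0.1998]
tool_rot: [-3.14, -0.0, 1.558]
contact_force: [-0.5, 0.7, 0.6]
opening: 0.0592
grip_force: 0.0
```

```bash
python3 - <<'E'
from h import *
s=robot.observe(); print(s['tool_pos'],s['tool_rot'],s['opening'])
plan([(.53,.18,.10,np.pi/2-.01),(.53,.165,.025,np.pi/2-.01)])
w=snap('wrist','wrist1')
E
```

```text
[0.53054648 0.17922658 0.19980323] [-3.14026433e+00 -1.50970485e-05  1.55780780e+00] 0.05916992046006102
[0.013, -0.007, 1.663] -0.003
[-0.237, -0.002, 2.913] -0.003
```

View pics/wrist1.png

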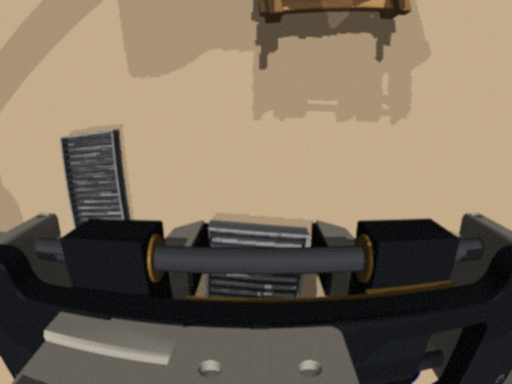

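The wrist view shows the tray's outer edge between the fingers (columns 209 to 308, row about 225), clear of the descent spot. Going down to push.

Emit:
step_arm([
  [[-0.1,0,1.0],0],
  [[-0.24,0,2.0],0],
  [[-0.24,0,2.9],0],
  [[-0.24,0,2.92],0],
  [[-0.4,0,2.92],0],
  [[-0.55,0,2.92],0],
  [[-0.7,0,2.92],0],
  [[-0.85,0,2.92],0],
  [[-1.0,0,2.92],0],
  [[-1.15,0,2.92],0],
])

```text
time: 2.7
tool_pos: [0.5293, 0.1107, 0.0255]
tool_rot: [3.142, -0.0, 1.56]
contact_force: [0.1, 4.8, 2.2]
opening: 0.0596
grip_force: 2.0
```

Emit:
step_arm([
  [[-0.08,0,0],0],
  [[-0.16,0,0],0],
  [[-0.24,0,0],0],
  [[-0.3,0,0],0],
  [[-0.36,0,0],0],
  [[-0.36,0,0],0],
])

```text
time: 3.45
tool_pos: [0.5291, 0.089, 0.0252]
tool_rot: [-3.141, 0.001, 1.56]
contact_force: [-0.4, -0.6, 0.5]
opening: 0.0595
grip_force: 0.0
```

Emit:
step_arm([
  [[-0.02,0,0],0],
  [[-0.04,0,0],0],
  [[-0.06,0,0],0],
  [[-0.08,0,0],0],
  [[-0.08,0,0],0],
])

```text
time: 4.08
tool_pos: [0.5286, 0.0873, 0.0253]
tool_rot: [-3.141, -0.003, 1.561]
contact_force: [-0.2, 15.9, 0.4]
opening: 0.0592
grip_force: 7.9
```

Emit:
step_arm([
  [[-0.04,0,0],0],
  [[-0.04,0,0],0],
  [[-0.04,0,0],0],
])

```text
time: 4.45
tool_pos: [0.5281, 0.087, 0.0253]
tool_rot: [-3.141, -0.005, 1.562]
contact_force: [-1.1, 27.3, 1.5]
opening: 0.0592
grip_force: 13.5
```

```bash
python3 - <<'E'
from h import *
s=robot.observe(); print(s['contact_force'],s['tool_pos'],s['tool_rot'])
c=snap('scene','scene1'); d=snap('side','side1')
a=cv2.imread('pics/scene1.png')[120:310,225:365]; b=cv2.imread('pics/side1.png')[155:270,215:290]
A=cv2.resize(a,None,fx=3,fy=3,interpolation=cv2.INTER_CUBIC);B=cv2.resize(b,None,fx=5,fy=5,interpolation=cv2.INTER_CUBIC)
H=max(A.shape[0],B.shape[0]); P=lambda i:np.vstack([i,np.zeros((H-i.shape[0],i.shape[1],3),np.uint8)])
im=np.hstack([P(A),P(B)]); im=np.clip(255*(im/255.)**0.6,0,255).astype(np.uint8); cv2.imwrite('pics/crop1.png',im)
E
```

```text
[-1.14181278 27.2730374   1.52986659] [0.5281224  0.08702038 0.02529618] [-3.14058208 -0.0054213   1.5615308 ]
```

View pics/crop1.png

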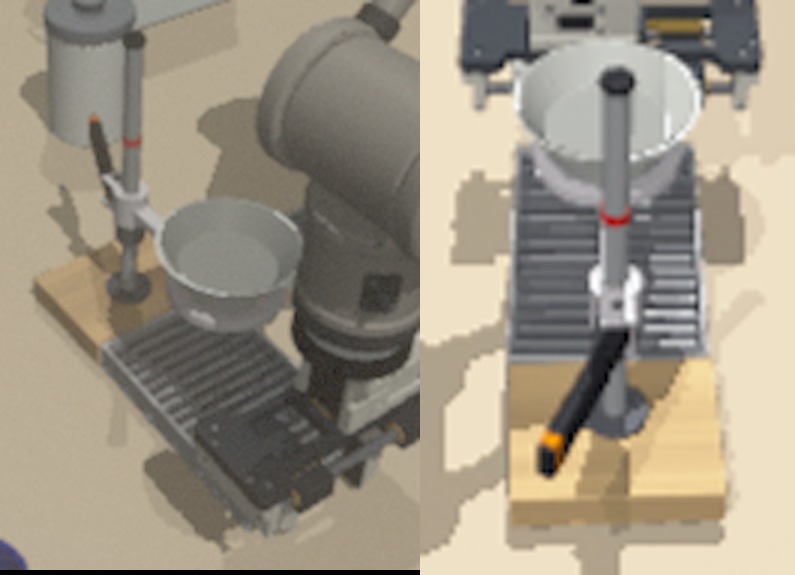

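```bash
python3 - <<'E'
from h import *
np.set_printoptions(precision=4,suppress=True)
a=load('scene1');b=load('side1')
rz=[]
for n,c in(('scene',a),('side',b)):
    i=c['pixels'].astype(int); m=(i[:,:,0]>1.7*i[:,:,1])&(i[:,:,0]>1.7*i[:,:,2])&(i[:,:,0]>60)
    k,l,st,ce=cv2.connectedComponentsWithStats(m.astype(np.uint8)); print(n,[(st[j],ce[j]) for j in range(1,k) if 3<st[j][4]<40])
band=tri([(a,268.5,167.17),(b,253.81,198.31)]); tip=tri([(a,255.75,159.25),(b,241,242.75)]); print(band,tip)
a0=load('scene0')
print('can', onz(a,255,124,.15), onz(b,196,292,.15), tri([(a,255,124),(b,196,295)]))
post=np.array([.527,-.1535]); pin=post+[0,-.0185]
# black paddle blob side: dark pixels near lever
i=b['pixels'].astype(int); m=(i.max(2)<60); m[:215]=0;m[260:]=0;m[:,:232]=0;m[:,262:]=0
ys,xs=np.nonzero(m); 
P=np.array([onz(b,x,y,.125)[:2] for x,y in zip(xs,ys)]); 
vx,vy,x0,y0=cv2.fitLine(P.astype(np.float32),cv2.DIST_HUBER,0,.001,.001).ravel(); print('line dir',vx,vy,np.arctan2(vy,vx),x0,y0,len(P),P[P[:,1].argmin()],P[P[:,1].argmax()])
E
```

```text
scene [(array([255, 159,   3,   2,   4], dtype=int32), array([255.75, 159.25])), (array([266, 166,   6,   3,  12], dtype=int32), array([268.5   , 167.1667]))]
side [(array([251, 196,   6,   5,  16], dtype=int32), array([253.8125, 198.3125])), (array([239, 241,   5,   8,  19], dtype=int32), array([241.3684, 243.6842]))]
(array([ 0.5267, -0.1546,  0.1794]), [np.float64(0.00016192143555618873), np.float64(0.0001619214355561921)]) (array([ 0.4936, -0.2591,  0.1301]), [np.float64(0.00023477580172019826), np.float64(0.00023477580172006151)])
can [ 0.4093 -0.3904  0.15  ] [ 0.401  -0.4046  0.15  ] (array([ 0.3997, -0.4056,  0.1401]), [np.float64(0.0003246658518403288), np.float64(0.0003246658518401879)])
line dir 0.16154318 -0.98686564 -1.4085422 0.50983703 -0.21351548 371 [ 0.4938 -0.2743] [ 0.4771 -0.1615]
```

Emit:
step_arm([
  [[0.3,0,0],0],
  [[0.8,0,-0.2],0],
  [[1.0,0,-1.2],0],
  [[1.0,0,-2.2],0],
  [[1.0,0,-3.2],0],
  [[1.0,0,-4.2],0],
  [[1.0,0,-5.1],0],
  [[1.0,0,-5.2],0],
])

```text
time: 5.55
tool_pos: [0.531, 0.1422, 0.3418]
tool_rot: [3.133, -0.0, 1.559]
contact_force: [0.5, 0.2, -0.3]
opening: 0.0592
grip_force: 0.0
```

```bash
python3 - <<'E'
from h import *
plan([(.499,-.246,.33,1.16)])
E
```

```text
[-6.475, -0.46, 0.19] 0.399
```

Emit:
step_arm([
  [[-6.48,-0.46,0.19],0.4],
  [[-6.48,-0.46,0.19],0.4],
  [[-6.48,-0.46,0.19],0.4],
  [[-6.48,-0.46,0.19],0.4],
  [[-6.48,-0.46,0.19],0.4],
  [[-6.48,-0.46,0.19],0.4],
  [[-6.48,-0.46,0.19],0.4],
  [[-6.48,-0.46,0.19],0.4],
  [[-6.48,-0.46,0.19],0.4],
], hand=120)

```text
time: 6.68
tool_pos: [0.498, -0.2446, 0.3257]
tool_rot: [-3.141, -0.001, 1.161]
contact_force: [0.8, -0.8, 0.5]
opening: 0.0487
grip_force: 0.0
```

```bash
python3 - <<'E'
from h import *
plan([(.499,-.246,.20,1.16),(.499,-.246,.132,1.16)])
c=snap('scene','scene2'); d=snap('side','side2');w=snap('wrist','wrist2')
A=c['pixels'][40:300,180:400,::-1];B=d['pixels'][100:300,150:350,::-1];W=w['pixels'][:,:,::-1]
A=cv2.resize(A,(254,300));B=cv2.resize(B,(300,300));W=cv2.resize(W,None,fx=.75,fy=.75)
im=np.zeros((590,560,3),np.uint8);im[:300,:254]=A;im[:300,258:558]=B;im[302:590,:384]=W
cv2.imwrite('pics/m2.png',np.clip(255*(im/255.)**.6,0,255))
E
```

```text
[-0.016, 0.026, 2.094] 0.001
[-0.017, 0.027, 3.228] 0.001[ WARN:0@1.298] global loadsave.cpp:1063 imwrite_ Unsupported depth image for selected encoder is fallbacked to CV_8U.
```

View pics/m2.png

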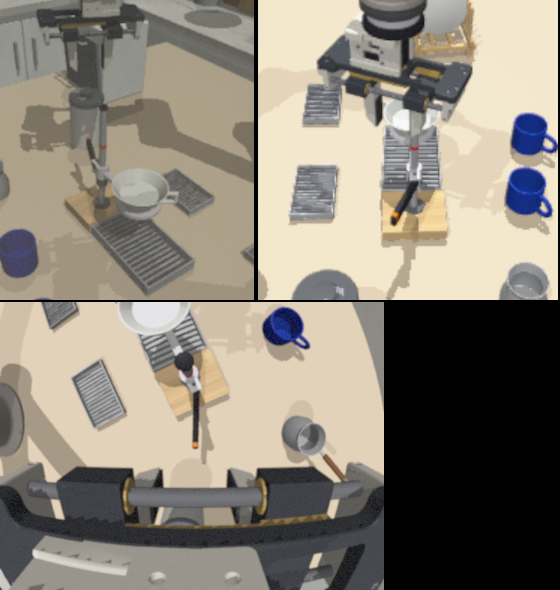

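The wrist view shows the lever almost in line with the tool x axis: its orange tip is at about (261,190) in full pixels and the pin is near (252,110). The tray still sits on the foot. I'll refine the lever from this view.

```bash
python3 - <<'E'
from h import *
np.set_printoptions(precision=4,suppress=True)
w=load('wrist2'); i=w['pixels'].astype(int)
m=(i[:,:,0]>1.7*i[:,:,2])&(i[:,:,0]-i[:,:,2]>50); m[:170]=0; m[205:]=0; m[:,:240]=0;m[:,285:]=0
ys,xs=np.nonzero(m); print('orange',len(xs),xs.mean(),ys.mean())
b=load('side2'); j=b['pixels'].astype(int); mb=(j[:,:,0]>1.7*j[:,:,2])&(j[:,:,0]-j[:,:,2]>50)&(j[:,:,0]>2*j[:,:,2]); mb[:236]=0;mb[252:]=0;mb[:,:234]=0;mb[:,248:]=0
yb,xb=np.nonzero(mb); print('orange side',len(xb),xb.mean(),yb.mean())
print('tri',tri([(w,xs.mean(),ys.mean()),(b,xb.mean(),yb.mean())]), onz(w,xs.mean(),ys.mean(),.132))
d=(i.max(2)<70); d[:125]=0; d[195:]=0; d[:,:245]=0; d[:,:250]=0; d[:,275:]=0
L=[]
for y in range(130,188,3):
    x=np.nonzero(d[y])[0]
    if len(x)>3: L.append(onz(w,x.mean(),y,.132)[:2]); print(y,x.min(),x.max(),L[-1])
vx,vy,x0,y0=cv2.fitLine(np.array(L,np.float32),cv2.DIST_HUBER,0,.001,.001).ravel(); print('yaw',np.arctan2(abs(vy),vx*np.sign(vy)),x0,y0)
E
```

```text
orange 68 260.1029411764706 189.60294117647058
orange side 140 239.55714285714285 243.64285714285714
tri (array([ 0.4916, -0.259 ,  0.1263]), [np.float64(0.0013720255513105042), np.float64(0.0013720255513104736)]) [ 0.4935 -0.2578  0.132 ]
130 257 265 [ 0.5218 -0.195 ]
133 258 265 [ 0.521  -0.1983]
136 257 265 [ 0.5191 -0.2012]
139 257 265 [ 0.5177 -0.2043]
142 257 265 [ 0.5164 -0.2074]
145 257 265 [ 0.515  -0.2106]
148 257 265 [ 0.5137 -0.2137]
151 258 265 [ 0.5128 -0.2171]
154 258 265 [ 0.5115 -0.2202]
157 258 264 [ 0.5096 -0.2232]
160 258 264 [ 0.5082 -0.2263]
163 258 264 [ 0.5069 -0.2295]
166 258 264 [ 0.5055 -0.2327]
169 258 263 [ 0.5036 -0.2357]
172 257 263 [ 0.5017 -0.2387]
175 257 263 [ 0.5003 -0.2419]
178 257 263 [ 0.4989 -0.2451]
181 257 263 [ 0.4975 -0.2484]
184 257 263 [ 0.4961 -0.2516]
yaw 1.1359835 0.51129127 -0.21881524
```

```bash
python3 - <<'E'
from h import *
plan([(.4995,-.2435,.22,1.138),(.4995,-.2435,.130,1.138)])
E
```

```text
[0.025, 0.011, 1.769] 0.024
[0.025, 0.011, 3.269] 0.024
```

Emit:
step_arm([
  [[0.02,0.01,0.9],0.024],
  [[0.02,0.01,1.8],0.024],
  [[0.02,0.01,2.3],0.024],
  [[0.02,0.01,2.8],0.024],
  [[0.02,0.01,3.2],0.024],
  [[0.02,0.01,3.27],0.024],
  [[0.02,0.01,3.27],0.024],
])

```text
time: 7.7
tool_pos: [0.4994, -0.245, 0.1304]
tool_rot: [3.141, 0.0, 1.137]
contact_force: [-0.3, -0.2, -0.4]
opening: 0.0481
grip_force: 0.0
```

Emit:
step_arm([
  [[0,0,0],0],
  [[0,0,0],0],
  [[0,0,0],0],
  [[0,0,0],0],
  [[0,0,0],0],
  [[0,0,0],0],
  [[0,0,0],0],
], hand=255, squeeze=30)

```text
time: 8.57
tool_pos: [0.4987, -0.2453, 0.1297]
tool_rot: [-3.141, 0.0, 1.136]
contact_force: [-1.5, -0.2, 1.9]
opening: 0.0096
grip_force: 30.0
```

Emit:
step_arm([
  [[0,0,-0.1],0],
  [[0,0,-0.25],0],
  [[0,0,-0.4],0],
  [[0,0,-0.55],0],
  [[0,0,-0.68],0],
  [[0,0,-0.75],0],
  [[0,0,-0.75],0],
  [[0,0,-0.75],0],
])

```text
time: 9.57
tool_pos: [0.4989, -0.2453, 0.1747]
tool_rot: [3.141, 0.0, 1.136]
contact_force: [-1.5, -1.5, -4.3]
opening: 0.0098
grip_force: 30.0
```

```bash
python3 - <<'E'
from h import *
s=robot.observe(); print(s['tool_pos'],s['contact_force'],s['grip_force'])
c=snap('scene','scene3'); d=snap('side','side3')
A=cv2.imread('pics/scene3.png')[130:220,240:320];B=cv2.imread('pics/side3.png')[165:245,220:290]
A=cv2.resize(A,None,fx=5,fy=5,interpolation=cv2.INTER_CUBIC);B=cv2.resize(B,None,fx=5,fy=5,interpolation=cv2.INTER_CUBIC)
im=np.zeros((450,750,3),np.uint8);im[:450,:400]=A;im[:400,400:]=B
cv2.imwrite('pics/m3.png',np.clip(255*(im/255.)**.6,0,255).astype(np.uint8))
E
```

```text
[ 0.49889477 -0.24531568  0.17473069] [-1.5015942  -1.50229774 -4.25279801] 29.992820620536804
```

View pics/m3.png

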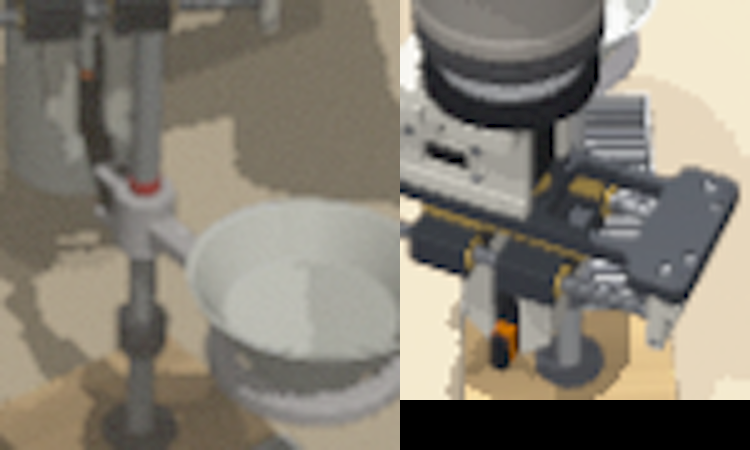

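The scene crop shows the collar's top rim cutting into the red band at about (269,167), so it is close to level. I'll measure how much red is still visible compared with before.

```bash
python3 - <<'E'
from h import *
np.set_printoptions(precision=2,suppress=True)
for n in('scene0','scene1','scene2','scene3'):
    i=load(n)['pixels'].astype(float); r=np.clip(i[:,:,0]-(i[:,:,1]+i[:,:,2])/2-6,0,None)[160:178,264:274]
    print(n,'rows',r.sum(1)[2:14], 'sum',r.sum())
a=load('scene3'); ray(a,0,0)
for z in(.174,.177,.180,.183,.186): print(z,proj(a,(.527+.0057,-.1535+.0041,z)),proj(a,(.527,-.1535,z)))
E
```

```text
scene0 rows [ 36.   42.   51.  104.5 240.  368.  297.5 135.5  75.5  78.   80.5  75. ] sum 1917.5
scene1 rows [ 44.   49.   64.5 124.5 285.5 436.  355.5 162.   90.5  99.5  93.   84.5] sum 2286.5
scene2 rows [ 40.5  43.   50.  101.5 251.  395.  315.  143.5  82.5  87.5  80.5  82.5] sum 2019.5
scene3 rows [ 39.5  43.   46.   83.5 197.  328.  237.5  54.    2.5   0.    0.    0.5] sum 1106.0
0.174 (np.float64(267.55672630281504), np.float64(171.04380387921802)) (np.float64(268.5566120837632), np.float64(169.37976797095143))
0.177 (np.float64(267.57813265854264), np.float64(169.99275539521568)) (np.float64(268.5801574736952), np.float64(168.33161611361928))
0.18 (np.float64(267.59963727888857), np.float64(168.9368821348947)) (np.float64(268.60381025855014), np.float64(167.27868343981874))
0.183 (np.float64(267.6212408420264), np.float64(167.87615080004986)) (np.float64(268.62757117478003), np.float64(166.22093716548682))
0.186 (np.float64(267.6429440323845), np.float64(166.81052778535945)) (np.float64(268.65144096558583), np.float64(165.1583442061218))
```

Emit:
step_arm([
  [[0,0,-0.03],0],
  [[0,0,-0.07],0],
  [[0,0,-0.07],0],
  [[0,0,-0.07],0],
])

```text
time: 10.18
tool_pos: [0.4988, -0.2453, 0.179]
tool_rot: [-3.142, -0.0, 1.136]
contact_force: [-3.1, -0.4, -3.9]
opening: 0.0098
grip_force: 30.0
```

```bash
python3 - <<'E'
from h import *
np.set_printoptions(precision=2,suppress=True)
c=snap('scene','scene4')
print(robot.observe()['tool_pos'])
for n in('scene0','scene3','scene4'):
    i=load(n)['pixels'].astype(float); r=np.clip(i[:,:,0]-(i[:,:,1]+i[:,:,2])/2-6,0,None)[160:178,264:274]
    print(n,'rows',r.sum(1)[2:14], 'sum',r.sum())
b=load('side0')
ray(b,0,0)
for z in(.177,.18,.183,.186,.189): print(z,proj(b,(.527,-.1605,z)))
E
```

```text
[ 0.5  -0.25  0.18]
scene0 rows [ 36.   42.   51.  104.5 240.  368.  297.5 135.5  75.5  78.   80.5  75. ] sum 1917.5
scene3 rows [ 39.5  43.   46.   83.5 197.  328.  237.5  54.    2.5   0.    0.    0.5] sum 1106.0
scene4 rows [ 39.   30.5  14.   58.5 190.5 239.5  91.    0.    0.    0.5   0.    0. ] sum 739.5
0.177 (np.float64(253.92024750729743), np.float64(200.5647128517905))
0.18 (np.float64(253.9265455733079), np.float64(199.72569462422146))
0.183 (np.float64(253.93287234400384), np.float64(198.8828524046005))
0.186 (np.float64(253.9392280160745), np.float64(198.03615999031186))
0.189 (np.float64(253.94561278801015), np.float64(197.18559093879924))
```

Collar top is within about 1 mm of mid-band (side and scene views both put the band at about 0.185). Computing the arc about the pin.

```bash
python3 - <<'E'
from h import *
s=robot.observe(); p=s['tool_pos']; y=s['tool_rot'][2]; Rt=R.from_euler('xyz',s['tool_rot']).as_matrix()
rel=(Rt.T@(p-np.array([.527,-.172,p[2]]))); print(rel,p)
for a in np.arange(.1,1.2,.1).tolist()+[1.136,1.16]:
    d=(R.from_rotvec([0,0,a]).as_matrix()@rel-rel)/.06; print(round(a,3),d.round(2)[:2].tolist())
E
```

```text
[-7.83165337e-02  5.33993387e-03 -4.73440666e-06] [ 0.4988373  -0.24527248  0.17901189]
0.1 [-0.0, -0.13]
0.2 [0.01, -0.26]
0.3 [0.03, -0.39]
0.4 [0.07, -0.52]
0.5 [0.12, -0.64]
0.6 [0.18, -0.75]
0.7 [0.25, -0.86]
0.8 [0.33, -0.96]
0.9 [0.42, -1.06]
1.0 [0.53, -1.14]
1.1 [0.63, -1.21]
1.136 [0.67, -1.24]
1.16 [0.7, -1.25]
```

Emit:
step_arm([
  [[0,0,0],0],
  [[0,0,0],0],
  [[0,-0.13,0],0.1],
  [[0.01,-0.26,0],0.2],
  [[0.03,-0.39,0],0.3],
  [[0.07,-0.52,0],0.4],
  [[0.07,-0.52,0],0.4],
  [[0.07,-0.52,0],0.4],
])

```text
time: 11.22
tool_pos: [0.4729, -0.2284, 0.179]
tool_rot: [3.141, -0.001, 0.738]
contact_force: [0.3, 0.2, -5.5]
opening: 0.0097
grip_force: 30.0
```

Emit:
step_arm([
  [[0,-0.13,0],0.1],
  [[0.01,-0.26,0],0.2],
  [[0.03,-0.39,0],0.3],
  [[0.07,-0.52,0],0.4],
  [[0.12,-0.64,0],0.5],
  [[0.18,-0.75,0],0.6],
  [[0.25,-0.86,0],0.7],
  [[0.26,-0.88,0],0.72],
  [[0.26,-0.88,0],0.72],
  [[0.26,-0.88,0],0.72],
])

```text
time: 12.48
tool_pos: [0.4501, -0.1793, 0.1793]
tool_rot: [3.141, -0.004, 0.018]
contact_force: [5.1, -0.5, -7.1]
opening: 0.0096
grip_force: 30.0
```

```bash
python3 - <<'E'
from h import *
np.set_printoptions(precision=3,suppress=True)
c=snap('scene','scene5');d=snap('side','side5')
s=robot.observe();print(s['tool_pos'],s['tool_rot'],s['contact_force'],s['torque'],s['grip_force'])
for n in('scene4','scene5'):
    i=load(n)['pixels'].astype(float); r=np.clip(i[:,:,0]-(i[:,:,1]+i[:,:,2])/2-6,0,None)[160:178,264:274]
    print(n,'rows',r.sum(1)[2:14], 'sum',r.sum())
A=cv2.imread('pics/scene5.png')[120:310,225:365];B=cv2.imread('pics/side5.png')[155:265,205:295]
A=cv2.resize(A,None,fx=2.8,fy=2.8,interpolation=cv2.INTER_CUBIC);B=cv2.resize(B,None,fx=4,fy=4,interpolation=cv2.INTER_CUBIC)
im=np.zeros((A.shape[0],A.shape[1]+B.shape[1],3),np.uint8);im[:,:A.shape[1]]=A;im[:B.shape[0],A.shape[1]:]=B
print(im.shape);cv2.imwrite('pics/m5.png',np.clip(255*(im/255.)**.6,0,255).astype(np.uint8))
E
```

```text
[ 0.45  -0.179  0.179] [ 3.141 -0.004  0.018] [ 5.91  -1.753 -6.795] [-0.192 -0.565  0.01 ] 29.988999366760254
scene4 rows [ 39.   30.5  14.   58.5 190.5 239.5  91.    0.    0.    0.5   0.    0. ] sum 739.5
scene5 rows [  0.    0.   11.   69.  207.  207.5  63.    0.    0.5   1.    0.    1. ] sum 560.5
(532, 752, 3)
```

View pics/m5.png

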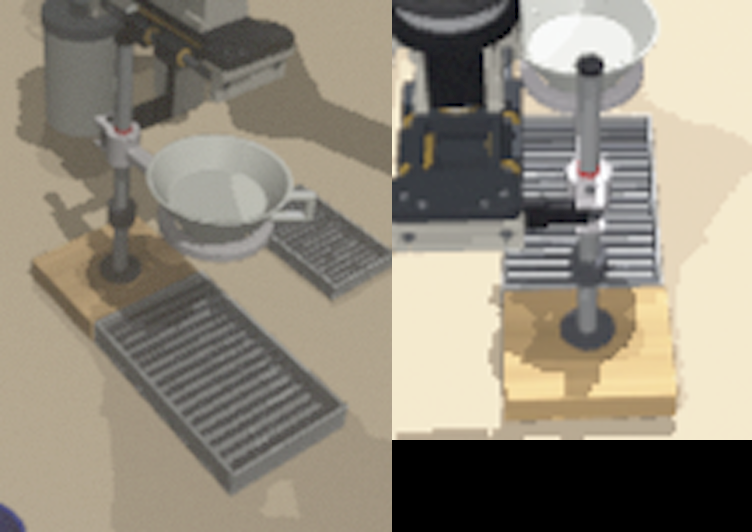

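Collar at the band, lever nearly closed, tray flush. I'll press the lever lightly on to its stop.

Emit:
step_arm([
  [[0,-0.025,0],0.02],
  [[0,-0.05,0],0.04],
  [[0,-0.06,0],0.04],
  [[0,-0.06,0],0.04],
  [[0,-0.06,0],0.04],
])

```text
time: 13.2
tool_pos: [0.45, -0.1785, 0.1795]
tool_rot: [3.135, -0.004, -0.021]
contact_force: [2.9, -13.3, -9.6]
opening: 0.0101
grip_force: 30.3
```

```bash
python3 - <<'E'
from h import *
np.set_printoptions(precision=3,suppress=True)
c=snap('scene','scene6'); i=c['pixels'].astype(float); r=np.clip(i[:,:,0]-(i[:,:,1]+i[:,:,2])/2-6,0,None)[160:178,264:274]
print(r.sum(1)[2:14]); s=robot.observe(); print(s['tool_pos'],s['contact_force'],s['qvel'].max())
print(robot.hand_in())
E
```

```text
[  0.    0.    8.   68.5 203.5 207.   57.    0.    0.5   0.    0.5   0. ]
[ 0.45  -0.178  0.18 ] [  2.95  -12.173  -8.754] 0.000587735492646205
the job is handed in; nothing more can be done
None
```

The job is handed in but returned no verdict. By my last measurements the tray is flush and square against the foot, the collar is within about 1 mm of the red band, and the lever is gripped closed on its stop at 30 N. I moved none of the cups, the cezve or the canister.

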